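# Bring the high spot of a shaker's eccentric shaft under the gauge on bench centres

## Task

The eccentric shaft of a lab shaker is mounted between bench centres, with a sprung gauge plunger riding on its eccentric. Turn the shaft by its hand wheel, taking fresh grips as needed and watching the gauge, until the gauge stands at its very highest reading, then let go and move clear, so that the high spot stays against the plunger for marking. Turn it only by the wheel: keep off the gauge and its plunger, and leave the other things on the bench where they are.

Things in the scene. Friction and masses are not known exactly. Their poses are not given: they have to be found in the camera images.
- wheel_mid (a point): centre of the hand wheel: plain upright aluminium disc 90 mm across, 14 mm thick, flat faces with six dark dots, on a level 12 mm steel shaft. On the shaft's axis, 78 mm above the bench (rim top 123 mm). The point does not turn with the wheel: y axis along the shaft (normal to the wheel's faces), z up, x level towards the gauge. The wheel turns endlessly both ways and stays where left (0.06 N m friction)
- centres: the fixture: grey bed plate 16 mm high with two cream stands 100 mm high (106 with screws) that hold the shaft between points; same axes as wheel_mid, whose x, y here are 0, -35 mm. Origin on the bench. The bed spans x -60 to 160, y -150 to 150 mm. Stands: x -30 to 30, |y| 112 to 142 mm, points reaching in to |y| 86. Beside the wheel the shaft is bare but for a 24 mm collar at y -28 to -12 mm
- eccentric_mid (a point): point on the shaft's axis in the mid-plane of the brass eccentric, 90 mm in +y from wheel_mid; does not turn. The eccentric is a disc 44 mm across, 20 mm thick, set 8 mm off the axis and fixed to the shaft and wheel; where it points at the start is unknown. The gauge's plunger, a 30 mm steel foot, bears on it level from +x
- plunger (a joint): gauge reading, m: travel of the sprung plunger (1.5 to 3.7 N). About 0 at the eccentric's low spot, 0.016 at its high spot, between them 0.008 + 0.008 cos(shaft angle from the high spot). It drives the red needle on the gauge's white dial: red mark = lowest, green mark = highest, 137 degrees apart, seven black marks between
- gauge: grey round gauge, 68 mm across, top 102 mm above the bench, on a post fixed to the bed; white dial faces up. Origin on the bench under the dial's middle, 112 mm in +x and 90 mm in +y from wheel_mid
- grease_jar: white jar with a blue cap, 52 mm across, 60 mm high, bystander; origin under its centre
- wrench: steel wrench 150 mm long lying on the bench, bystander; origin at its underside
- spare_ring: brass ring lying flat, 60 mm across, 28 mm hole, 14 mm thick, bystander; origin under its centre
- weight: short upright steel cylinder 36 mm across, 30 mm high, bystander; origin under its centre

How it is judged:
By the outcome, as a careful person would: the job done as asked, in the order asked, and still so for the second after the job is handed in, with the robot touching nothing.
It also fails if it takes over 64 s, if anything falls off the work surface, if the arm or the gripper's body presses on something with over 40 N, if the wrist force passes 120 N, or if a joint passes its speed limit or range.

## Robot

A 7-joint arm with a two-finger parallel gripper is mounted at the origin on the work surface. World frame = base frame: x ahead of the robot, y to its left, z up, the work surface at z = 0. Lengths are in m, angles in rad, forces in N, time in s.
With the tool pointing down it reaches from about 0.35 to 0.9 m from the base axis. Payload 19.9 kg.
Tool frame: the origin (TCP) lies between the finger pads; the fingertips stand 19 mm ahead of it and the grasp point (between the pads) is the TCP; z points along the fingers, y is the direction in which the jaws open and shut (so a half turn about z gives the same grasp; the last joint's range is limited). The gripper opens to 94 mm and grips with 3 to 60 N. Pads are 16 mm wide; open, the fingers measure 119 mm over their backs; the gripper's body (75 mm by 177 mm) begins 78 mm behind the grasp point.
Start: joints at [1.248, 0.417, -0.01, 1.614, 0.005, 1.111, -0.053], TCP at [0.174, -0.6, 0.224] pointing down, gripper open.
Joint ranges: [-2.81, 2.81], [-0.39, 2.02], [-1.27, 1.25], [0.06, 2.57], [-1.19, 4.33], [0.19, 2], [-2.82, 2.82]. Speed limits (rad/s): [1.89, 1.89, 2.39, 2.39, 3.01, 3.01, 3.01].

## Interface

Orientations are given as a 3x3 rotation matrix whose columns are the frame's x, y, z axes.
In Python, from rig import robot gives the robot as it stands. Calls block until the motion is done:
- robot.move_ptp(position, orientation): joint-space move of the TCP to a pose.
- robot.move_linear(position, velocity=0.15, frame=None, threshold=None): straight line of the TCP; frame=None keeps the orientation; velocity is the mean speed in m/s. With threshold (N) it stops when the force on the tool has changed by that much, and returns True; else False.
- robot.goto_joints(angles): joint-space move.
- robot.gripper_to(opening): finger opening in m; the grip force is fixed at half the most; returns when the fingers have stopped.
- robot.pause(seconds).
- robot.ik(position, orientation): joint angles nearest the present ones, or None.
- robot.get_state(): the state.
- robot.grab_frame(name): name is "scene" or "top" or "wrist"; returns the picture (400x640x3 uint8, red, green, blue); there is no depth.
- robot.camera_info(name): a dict with "fx", "fy", "cx", "cy" (pixels), "rvec" (rotation vector, rad) and "tvec" (3), from world to camera coordinates, as OpenCV has them. Camera axes: x right, y down, z forward; pixel columns grow to the right and rows downward; lengths in m; the calibration is good to about 2 mm. A picture is of the moment at which its call begins: read the wrist's pose just before it. camera_info takes no time and is no camera call; for the wrist camera it gives the pose at the moment of the call.
A pose or a line that the arm cannot do raises robot.PlanningError and nothing moves.
- robot.sign_off(): hands the job in, once; it reports no verdict.
The state is a dict: "time": time; "qpos": joint angles; "joint_vel": joint speeds; "effort": joint torques, N m; "ee_pos": TCP position; "tool_rot": TCP orientation; "force": force on the tool from outside, world axes, zero at the start; "moment": the same for the moment, N m; "opening": finger opening in m.
Only numpy, scipy, OpenCV 4.12 (cv2) and the standard library are available. Lean on these libraries where they do the work, as an engineer would, in place of code of your own. Each camera call takes 0.05 s, during which the arm holds its last target.

## Working session

There is one attempt and no reset: what is moved stays moved. The work goes in short steps, each a Python script; the robot and the scene stay as the last script left them, time stands still between calls to the robot, and variables do not carry over. Pictures are saved under pics/ and viewed, and the job is handed in when it is done.

```bash
mkdir -p pics; ls; python3 - <<'E'
from rig import robot
import cv2
for n in ["scene","top","wrist"]:
    f=robot.grab_frame(n); cv2.imwrite(f"pics/a_{n}.png",f[:,:,::-1]); print(n,robot.camera_info(n))
s=robot.get_state(); print(s)
E
```

```text
pics
scene {'fx': 401.02877409979476, 'fy': 401.02877409979476, 'cx': 319.91625162687717, 'cy': 196.02631542603865, 'rvec': array([ 2.23497915,  0.70948755, -0.2926544 ]), 'tvec': array([-0.46991136, -0.1544442 ,  1.10308201])}
top {'fx': 457.4917167710274, 'fy': 457.4917167710274, 'cx': 315.9292682759809, 'cy': 199.03317031700283, 'rvec': array([ 2.10435012, -2.15768872,  0.14735388]), 'tvec': array([0.06654795, 0.55883825, 0.88938318])}
wrist {'fx': 284.6939204788876, 'fy': 284.6939204788876, 'cx': 321.20699482641265, 'cy': 198.36235998045612, 'rvec': array([-2.35980426,  1.77313688,  0.20466431]), 'tvec': array([-0.62606216, -0.0227799 ,  0.38867896])}
{'time': 0.15, 'qpos': array([ 1.24752789,  0.41784269, -0.01031141,  1.61399335,  0.00470883,
        1.11070002, -0.05300134]), 'joint_vel': array([ 0.0010552 , -0.00177046,  0.00152197, -0.00243869, -0.0012497 ,
        0.0003109 ,  0.00083029]), 'effort': array([ 1.50780354e-03, -8.51525688e+01,  6.39576316e-01, -4.26134884e+01,
       -4.87719092e-02,  1.70728436e-02,  1.56411907e-04]), 'ee_pos': array([ 0.1737098 , -0.60011045,  0.22398319]), 'tool_rot': array([[ 9.60560267e-01,  2.78071686e-01, -3.33264390e-04],
       [ 2.78071874e-01, -9.60559888e-01,  8.57450872e-04],
       [-8.16875950e-05, -9.16304692e-04, -9.99999577e-01]]), 'force': array([ 0.24382344, -1.11636154, -0.18827096]), 'moment': array([0.01903693, 0.05769223, 0.04625178]), 'opening': 0.09374608535368739}
```

View pics/a_scene.png

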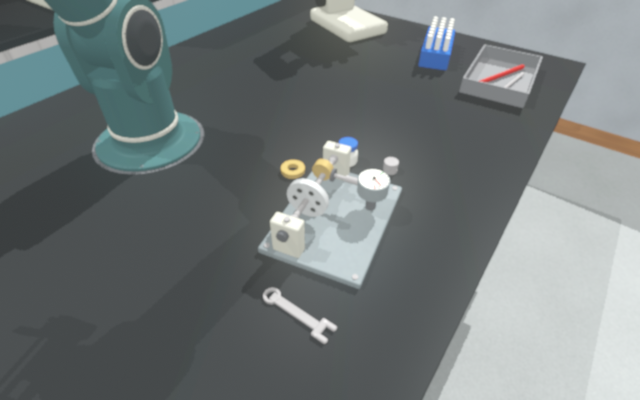

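View pics/a_top.png

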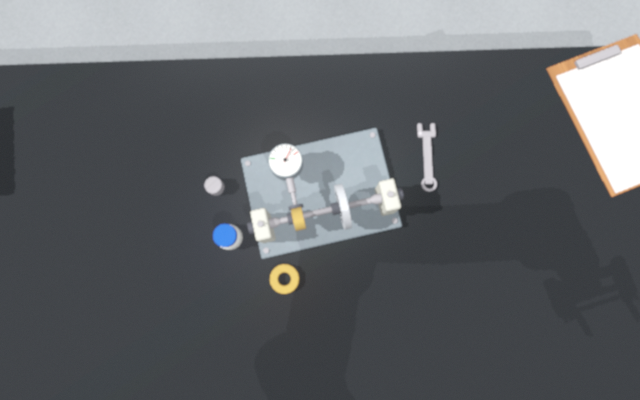

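View pics/a_wrist.png

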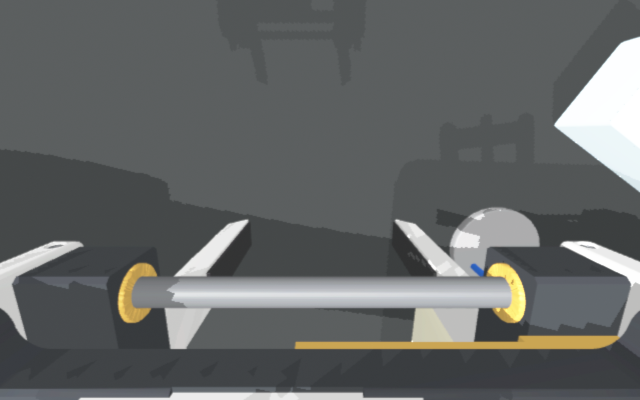

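The top view shows the fixture: bed corners near (242,159), (377,128), (401,228), (262,258), dial at (285,160), wheel at (343,207). I'll enlarge both views to refine.

```bash
python3 - <<'E'
import cv2
a=cv2.imread('pics/a_top.png')[110:310,190:450]; cv2.imwrite('pics/b_top.png',cv2.resize(a,None,fx=3,fy=3,interpolation=cv2.INTER_CUBIC))
a=cv2.imread('pics/a_scene.png')[130:290,245:415]; cv2.imwrite('pics/b_scene.png',cv2.resize(a,None,fx=3.5,fy=3.5,interpolation=cv2.INTER_CUBIC))
E
```

```text
(no output)
```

View pics/b_top.png

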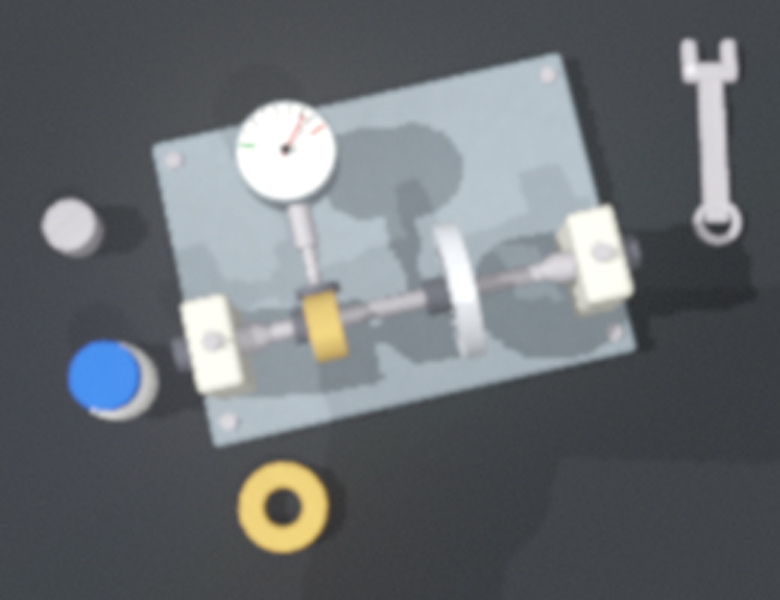

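View pics/b_scene.png

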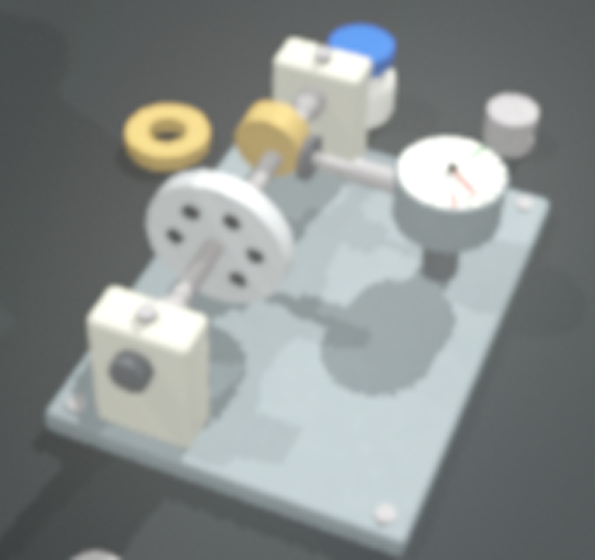

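```bash
cat > h.py <<'E'
import numpy as np, cv2
from rig import robot
def proj(n,P,ci=None):
    c=ci or robot.camera_info(n); K=np.array([[c['fx'],0,c['cx']],[0,c['fy'],c['cy']],[0,0,1]])
    return cv2.projectPoints(np.asarray(P,float).reshape(-1,1,3),c['rvec'],c['tvec'],K,None)[0][:,0]
def F(x,y,yaw,P):
    P=np.asarray(P,float);c,s=np.cos(yaw),np.sin(yaw)
    return np.c_[x+c*P[:,0]-s*P[:,1],y+s*P[:,0]+c*P[:,1],P[:,2]]
E
python3 - <<'E'
from h import *
from scipy.optimize import least_squares
M=np.array([[160,150,16],[160,-150,16],[-60,-150,16],[-60,150,16],[112,55,102]])/1e3
T=np.array([[152,145],[560,53],[636,350],[216,446],[286,150]])/3+[190,110]
S=np.array([[550,200],[405,545],[48,412],[452,172]])/3.5+[245,130]
MS=M[[0,1,2,4]]
def r(p): 
    return np.r_[(proj('top',F(*p,M))-T).ravel(),(proj('scene',F(*p,MS))-S).ravel()]
best=min((least_squares(r,[x,-.5 if 0 else y,a]) for x in(.5,) for y in (-.3,.0) for a in (0,1.57,3.14,-1.57)),key=lambda o:o.cost)
print(best.x,best.cost); print(best.fun.round(1))
x=best.x
print('wheel',F(*x,[[0,-.035,.078]]),'yaw deg',np.degrees(x[2]))
np.save('pose.npy',x)
for n in('top','scene'): print(n,proj(n,F(*x,[[0,-.035,.123],[0,.055,.078],[0,-.127,.1]])))
for n,pt in {'ring':(283,507,.014),'jar':(105,375,.06),'weight':(70,225,.03),'wrench':(717,220,.01)}.items():
    q=np.array(pt[:2])/3+[190,110]
    o=least_squares(lambda p:(proj('top',[[p[0],p[1],pt[2]]])-q).ravel(),[.5,-.2]);print(n,o.x)
E
```

```text
[0.5329571  0.03400647 0.2030752 ] 8.162193236511474
[-0.5 -0.9 -0.4 -1.4  0.3 -1.2 -0.7 -0.4 -0.7 -1.  -0.8 -0.3 -1.1 -0.5
 -2.2  0.3 -0.8 -1.4]
wheel [[ 5.40015977e-01 -2.74311640e-04  7.80000000e-02]] yaw deg 11.635352108721097
top [[343.65149278 202.48661177]
 [297.99143546 216.24755497]
 [389.92368794 193.4601586 ]]
scene [[306.67363131 181.79880866]
 [323.92869983 172.57714146]
 [286.26447482 220.68176318]]
ring [0.40055856 0.12187781]
jar [0.49024165 0.23495619]
weight [0.5980849  0.26683409]
wrench [ 0.59306212 -0.18714181]
```

```bash
cat >> h.py <<'E'
PX,PY,YAW=np.load('pose.npy')
W=F(PX,PY,YAW,[[0,-.035,.078]])[0]
ex=np.array([np.cos(YAW),np.sin(YAW),0]);ey=np.array([-np.sin(YAW),np.cos(YAW),0]);ez=np.array([0,0,1.])
def pose(deg,r=.038,flip=1,dy=0):
    t=np.radians(deg);u=np.cos(t)*ez+np.sin(t)*ex
    z=-u;y=-flip*ey;x=np.cross(y,z)
    return W+r*u+dy*ey,np.c_[x,y,z]
E
python3 - <<'E'
from h import *
for flip in(1,-1):
  for r in (.038,.09):
    for d in range(-100,80,10):
        p,R=pose(d,r,flip); q=robot.ik(p,R); print(flip,r,d,None if q is None else np.round(q,2))
for n in('top','scene'):
    c=robot.camera_info(n);print(n,(-cv2.Rodrigues(c['rvec'])[0].T@c['tvec']).round(3))
E
```

```text
1 0.038 -100 [ 0.76  1.43 -0.38  2.41  4.1   1.87  2.35]
1 0.038 -90 [ 0.46  1.21 -0.19  2.52  3.78  1.96  2.06]
1 0.038 -80 None
1 0.038 -70 None
1 0.038 -60 None
1 0.038 -50 [ 1.07  0.61 -1.08  2.53  2.87  0.57  2.37]
1 0.038 -40 [ 1.01  0.45 -1.07  2.44  2.45  0.29  2.64]
1 0.038 -30 [ 0.98  0.43 -1.09  2.32  1.29  0.27 -2.54]
1 0.038 -20 [ 0.5   0.3  -0.57  2.19  0.29  0.36 -1.65]
1 0.038 -10 [ 0.45  0.37 -0.58  2.05  0.3   0.62 -1.68]
1 0.038 0 [ 0.38  0.45 -0.54  1.91  0.3   0.86 -1.68]
1 0.038 10 [ 0.3   0.55 -0.5   1.76  0.3   1.09 -1.68]
1 0.038 20 [ 0.23  0.66 -0.45  1.61  0.29  1.3  -1.68]
1 0.038 30 [ 0.16  0.77 -0.4   1.46  0.27  1.5  -1.67]
1 0.038 40 [ 0.11  0.88 -0.35  1.32  0.26  1.69 -1.65]
1 0.038 50 [ 0.06  1.   -0.3   1.18  0.24  1.88 -1.63]
1 0.038 60 None
1 0.038 70 None
1 0.09 -100 [ 1.    1.54 -0.38  2.45  4.32  1.73  2.49]
1 0.09 -90 None
1 0.09 -80 None
1 0.09 -70 None
1 0.09 -60 None
1 0.09 -50 None
1 0.09 -40 [ 0.44  0.1  -0.37  2.5   4.01  0.19  0.94]
1 0.09 -30 [ 0.45  0.1  -0.43  2.35 -0.37  0.2  -1.  ]
1 0.09 -20 [ 0.6   0.18 -0.66  2.19  0.11  0.47 -
[... 1316 characters left out ...]
09 -80 None
-1 0.09 -70 None
-1 0.09 -60 None
-1 0.09 -50 None
-1 0.09 -40 [ 0.44  0.1  -0.37  2.5   4.01  0.19 -2.2 ]
-1 0.09 -30 [ 0.46  0.1  -0.44  2.35 -0.36  0.2   2.14]
-1 0.09 -20 [ 0.76  0.21 -0.83  2.19  0.21  0.47  1.57]
-1 0.09 -10 [ 0.82  0.38 -1.01  2.02  0.44  0.78  1.35]
-1 0.09 0 [ 0.71  0.51 -0.99  1.86  0.5   1.04  1.3 ]
-1 0.09 10 [ 0.56  0.61 -0.88  1.69  0.47  1.26  1.31]
-1 0.09 20 [ 0.45  0.73 -0.82  1.52  0.47  1.47  1.31]
-1 0.09 30 [ 0.37  0.87 -0.8   1.35  0.49  1.69  1.3 ]
-1 0.09 40 [ 0.31  1.01 -0.81  1.18  0.52  1.9   1.29]
-1 0.09 50 [-0.02  1.03 -0.19  1.02  0.18  1.98  1.57]
-1 0.09 60 None
-1 0.09 70 None
top [0.414 0.037 0.967]
scene [ 0.9   -0.479  0.649]
```

```bash
cat >> h.py <<'E'
def dial(n,img,s=4,half=36,ctr=None):
    c=ctr if ctr is not None else np.array([.112,.055])
    k=half/1e3
    M=np.array([[c[0]+k,c[1]+k,.102],[c[0]+k,c[1]-k,.102],[c[0]-k,c[1]-k,.102],[c[0]-k,c[1]+k,.102]])
    q=proj(n,F(PX,PY,YAW,M)).astype(np.float32); m=2*half*s
    H=cv2.getPerspectiveTransform(q,np.float32([[0,0],[m,0],[m,m],[0,m]]))
    return cv2.warpPerspective(img,H,(m,m),flags=cv2.INTER_CUBIC)   # up=+x', left=+y'
E
python3 - <<'E'
from h import *
a=[dial(n,cv2.imread(f'pics/a_{n}.png')) for n in('top','scene')]
cv2.imwrite('pics/c_dial.png',np.hstack(a))
e=lambda t:[[.008*np.cos(t),.055,.078+.008*np.sin(t)],[.008*np.cos(t),.045,.078+.008*np.sin(t)]]
for d in(140,-140,180):
    print(d,((proj('scene',F(PX,PY,YAW,e(np.radians(d))))-[245,130])*3.5).round(0).tolist())
E
```

```text
140 [[267.0, 140.0], [261.0, 150.0]]
-140 [[267.0, 153.0], [261.0, 162.0]]
180 [[265.0, 146.0], [258.0, 155.0]]
```

View pics/c_dial.png

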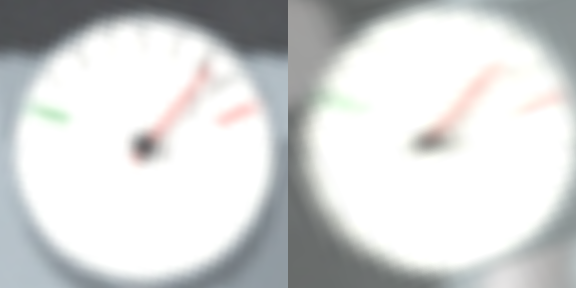

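Needle stands at about 32° of 137° from red, so the eccentric is about 122° from the high spot, and pointing up. I'll turn it towards +x. Next I hover above the wheel and check it with the wrist camera.

```bash
python3 - <<'E'
from h import *
s=robot.get_state();c=robot.camera_info('wrist')
C=-cv2.Rodrigues(c['rvec'])[0].T@c['tvec'];print('cam in tool',s['tool_rot'].T@(C-s['ee_pos']))
p,R=pose(0,.13); robot.move_ptp(p,R)
s=robot.get_state();print(s['time'],s['ee_pos'],s['qpos'].round(2),p)
for n in('wrist','top'):
    f=robot.grab_frame(n)[:,:,::-1].copy(); cv2.imwrite(f'pics/d_{n}.png',f)
g=cv2.imread('pics/d_wrist.png')
for q in proj('wrist',F(PX,PY,YAW,[[0,-.035-.007,.123],[0,-.035+.007,.123],[0,-.035,.123]])): print(q)
E
```

```text
cam in tool [ 0.0662251   0.00134673 -0.15940779]
2.6417 [ 0.54009747 -0.00111526  0.20794509] [ 0.45  0.34 -0.62  1.83  0.23  1.04 -1.62] [ 5.40015977e-01 -2.74311640e-04  2.08000000e-01]
[326.76545677 208.48973334]
[311.0122248  208.50435264]
[318.88890088 208.49704293]
```

View pics/d_wrist.png

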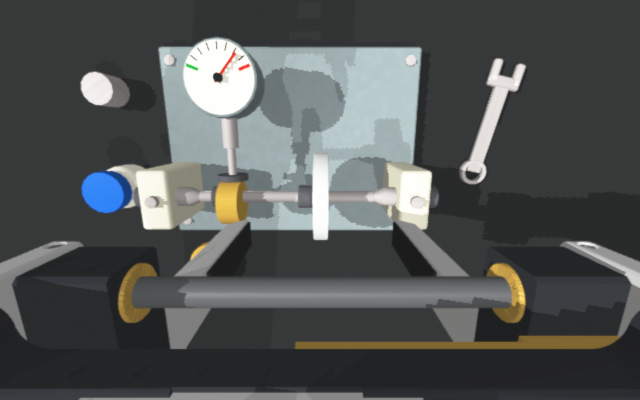

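View pics/d_top.png

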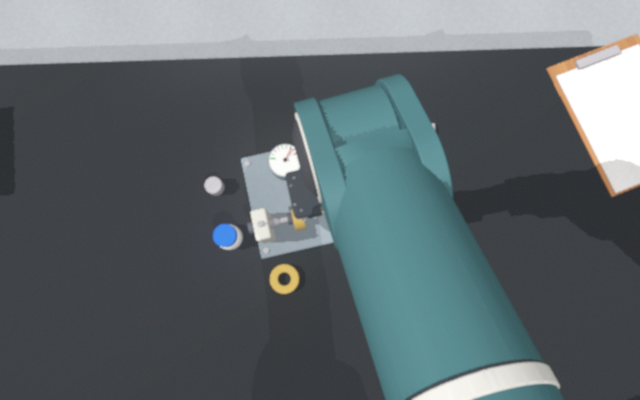

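The wrist view shows the dial (centre 218,77) clearly, along with the wheel rim (col about 320, rows 155–238) and the far bed corners (159,48) and (421,47). I'll refine the pose with it.

```bash
python3 - <<'E'
from h import *
from scipy.optimize import least_squares
s=robot.get_state();print(s['time'],s['ee_pos'])
M=np.array([[160,150,16],[160,-150,16],[112,55,102],[0,127,106],[0,-127,106],[0,-35,123]])/1e3
T=np.array([[159.5,47.5],[420.5,46.5],[218,77],[153,202],[418,202],[320.5,np.nan]])
c=robot.camera_info('wrist')
def r(p):
    d=(proj('wrist',F(*p,M),c)-T).ravel();return d[~np.isnan(d)]
o=least_squares(r,[PX,PY,YAW],loss='soft_l1');print(o.x,o.fun.round(1))
x=o.x;print(F(*x,[[0,-.035,.078]])-W,np.degrees(x[2]-YAW))
np.save('pose2.npy',x)
E
```

```text
2.7417 [ 0.54006449 -0.00092726  0.20794516]
[0.53410253 0.03202243 0.2032985 ] [-2.6 -1.5  2.7 -0.8 -0.2  0.2 -2.9  1.2  0.5  0.9  0.8]
[[ 0.00115309 -0.00198247  0.        ]] 0.012793787184346444
```

```bash
cat >> h.py <<'E'
PX,PY,YAW=np.load('pose2.npy')
W=F(PX,PY,YAW,[[0,-.035,.078]])[0]
ex=np.array([np.cos(YAW),np.sin(YAW),0]);ey=np.array([-np.sin(YAW),np.cos(YAW),0])
def needle(save=None,n='wrist'):
    f=robot.grab_frame(n)[:,:,::-1].copy()
    s=6;d=dial(n,f,s=s)
    # dial white blob -> centre correction
    b=d.astype(int);m=d.shape[0];yy,xx=np.mgrid[:m,:m]
    rr=np.hypot(xx-m/2,yy-m/2)/s
    dark=np.clip(120-b.max(2),0,None)*(rr<9)
    cx,cy=(dark*xx).sum()/dark.sum(),(dark*yy).sum()/dark.sum()
    r=np.hypot(xx-cx,yy-cy)/s;a=np.degrees(np.arctan2(-(yy-cy),xx-cx))
    red=np.clip(b[:,:,2]-np.maximum(b[:,:,1],b[:,:,0])-20,0,None)
    gr=np.clip(b[:,:,1]-np.maximum(b[:,:,2],b[:,:,0])-20,0,None)
    def ang(w):
        w=w/max(w.sum(),1);t=np.radians(a);return np.degrees(np.arctan2((w*np.sin(t)).sum(),(w*np.cos(t)).sum()))
    A=ang(red*((r>7)&(r<17)));G=ang(gr*(r>18)*(r<31));Rd=ang(red*(r>20)*(r<31)*(a<33)*(a>0))
    if save: cv2.imwrite(save,np.hstack([d,np.uint8(np.clip(red*2,0,255))[:,:,None].repeat(3,2)])); cv2.imwrite(save.replace('.png','_f.png'),f)
    return A,G,Rd,(cx-m/2)/s,(cy-m/2)/s
E
python3 - <<'E'
from h import *
print(needle('pics/e.png'))
E
```

```text
(np.float64(49.9774878055547), np.float64(158.93449715351144), np.float64(19.29557449310942), np.float64(-0.33829959081776434), np.float64(-0.22622671232419597))
```

View pics/e.png

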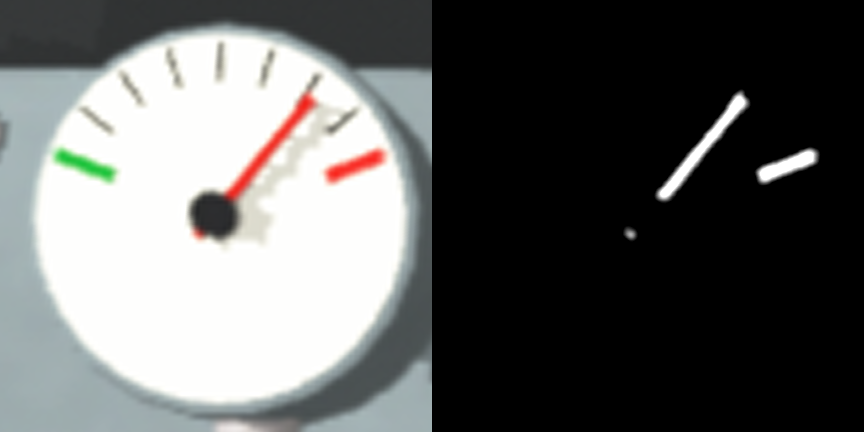

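Needle at 50.0°, red 19.3°, green 158.9° — so about 125° to go. Now the first grip and stroke.

```bash
cat >> h.py <<'E'
def arc(d0,d1,step=8,w=28,r=.038,dy=0,probe=False):
    n=max(1,int(np.ceil(abs(d1-d0)/step)));out=[]
    for d in np.linspace(d0,d1,n+1)[1:]:
        p,R=pose(d,r,dy=dy); robot.move_linear(p,velocity=max(.004,r*np.radians(w)),frame=R)
        if probe:
            s=robot.get_state();A=needle();u=s['tool_rot'][:,2]
            t=np.degrees(np.arctan2(-u@ex,-u[2]));out.append((t,A[0],A[1]));print('t %.2f needle %.2f G %.2f R %.2f hub %.1f %.1f'%(t,*A),s['force'].round(1),round(s['time'],2))
    return out
def st():
    s=robot.get_state();print('T',round(s['time'],2),'op',round(s['opening'],4),'F',s['force'].round(1),'M',s['moment'].round(2),'pos',s['ee_pos'].round(4));return s
E
python3 - <<'E'
from h import *
robot.gripper_to(.05)
p,R=pose(-15,.10);robot.move_ptp(p,R);st()
p,R=pose(-15);print(robot.move_linear(p,velocity=.08,frame=R,threshold=8));st()
print(needle('pics/f.png'))
robot.gripper_to(.0);st();print(needle('pics/g.png'))
E
```

```text
T 4.12 op 0.0495 F [1.9 0.4 0.7] M [-0.03  0.18 -0.  ] pos [ 0.5157 -0.0079  0.1749]
False
T 5.04 op 0.0502 F [0.  0.3 0.6] M [-0.02  0.23 -0.05] pos [ 0.5317 -0.0042  0.1151]
(np.float64(50.23502087343334), np.float64(160.96822987433416), np.float64(16.684859811303593), np.float64(-0.014654728567303247), np.float64(0.05799731267188216))
T 5.74 op 0.0136 F [-5.6 13.4  6.6] M [2.87 1.11 0.75] pos [ 0.5312 -0.0022  0.1148]
(np.float64(50.04114484773249), np.float64(161.0786555974721), np.float64(16.604758912308107), np.float64(-0.12286323445104112), np.float64(0.1280636562595466))
```

View pics/f_f.png

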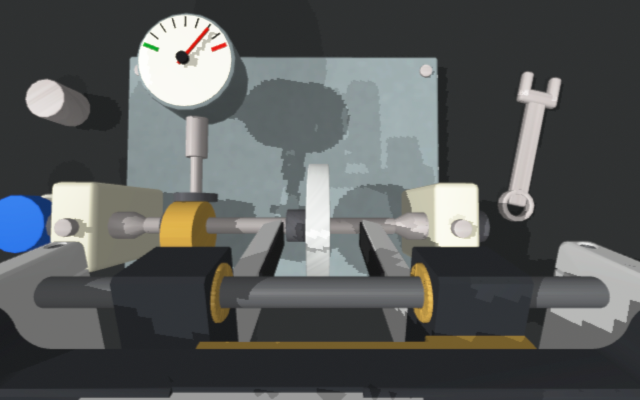

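View pics/g_f.png

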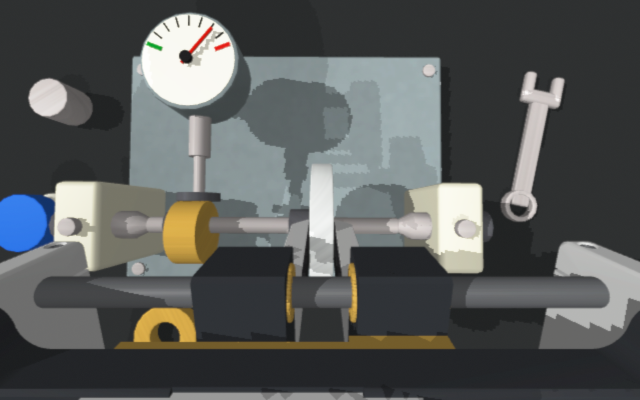

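Gripped (opening 13.6 mm ≈ the 14 mm wheel). The arm was pushed about 2 mm along +y, so I'll correct by that and turn.

```bash
python3 - <<'E'
from h import *
p,R=pose(-15,dy=.003);robot.move_linear(p,velocity=.01,frame=R);st()
arc(-15,35,dy=.003,probe=True)
st()
E
```

```text
T 6.24 op 0.0139 F [ 2.  -6.   0.9] M [-1.14 -0.05 -0.35] pos [ 0.5311 -0.002   0.1148]
t -7.78 needle 57.36 G 160.10 R 17.43 hub -0.1 0.0 [-2.4 -5.8  5.2] 6.65
t -0.62 needle 65.19 G 159.13 R 18.24 hub -0.1 -0.1 [-2.4 -5.9  6. ] 7.11
t 6.52 needle 73.41 G 158.15 R 19.02 hub -0.1 -0.2 [-3.3 -5.7  5.8] 7.57
t 13.66 needle 81.93 G 157.15 R 19.82 hub -0.0 -0.3 [-1.6 -6.3  5.4] 8.03
t 20.81 needle 90.29 G 155.93 R 20.55 hub -0.0 -0.4 [-1.8 -6.   4.8] 8.48
t 27.96 needle 98.56 G 154.37 R 21.40 hub 0.0 -0.6 [-1.4 -6.   4.6] 8.94
t 35.11 needle 106.66 G 152.22 R 22.45 hub 0.2 -0.7 [-1.2 -5.8  3.3] 9.4
T 9.45 op 0.014 F [-1.7 -5.8  3.2] M [-1.04  0.25  0.65] pos [0.5617 0.0043 0.1089]
```

```bash
python3 - <<'E'
from h import *
D=.0022
robot.gripper_to(.044);st();print(needle()[0])
arc(35,-15,step=12.5,w=50,dy=D);st();print(needle()[0])
robot.gripper_to(0);st()
arc(-15,35,dy=D,probe=True)
robot.gripper_to(.044);st();print(needle()[0])
E
```

```text
T 10.11 op 0.044 F [-0.7  0.4  0.8] M [ 0.11 -0.5   0.01] pos [0.5619 0.0051 0.1091]
106.48417461818366
T 11.78 op 0.0442 F [0.6 0.9 0.5] M [-0.08  0.18 -0.02] pos [ 0.5319 -0.0019  0.1146]
107.16336685422738
T 12.4 op 0.014 F [ 3.4  0.7 -5.5] M [ 0.06 -0.23 -0.02] pos [ 0.5312 -0.002   0.1147]
t -7.82 needle 114.57 G 160.70 R 16.78 hub -0.2 -0.2 [-2.6 -1.3  1.8] 12.81
t -0.71 needle 122.43 G 159.58 R 17.67 hub -0.2 -0.3 [-4.4 -0.7  2.9] 13.27
t 6.42 needle 129.77 G 158.58 R 18.53 hub -0.2 -0.4 [-4.  -1.3  2.1] 13.72
t 13.55 needle 136.34 G 157.46 R 19.36 hub -0.2 -0.4 [-4.9  0.3  1.1] 14.18
t 20.69 needle 141.92 G 156.07 R 20.20 hub -0.1 -0.5 [-4.6 -0.7 -0.3] 14.64
t 27.82 needle 146.76 G 154.84 R 21.15 hub -0.1 -0.6 [-6.2 -1.5 -0.8] 15.1
t 34.95 needle 150.55 G 155.84 R 22.08 hub 0.0 -0.8 [-5.3 -1.3 -1. ] 15.56
T 16.27 op 0.0439 F [-0.4 -0.   0.1] M [ 0.1  -0.53  0.01] pos [0.5621 0.0043 0.1091]
150.5583786894745
```

```bash
python3 - <<'E'
from h import *
import json
D=.0022
arc(35,-17,step=13,w=50,dy=D)
robot.gripper_to(0);st();print(needle()[0])
o=arc(-17,39,dy=D,step=7,probe=True)
o2=arc(39,-3,dy=D,step=7,probe=True)
json.dump([o,o2],open('o.json','w'))
from scipy.optimize import curve_fit
for q in (o,o2,o+o2):
    q=np.array(q);f=lambda t,a,tp:a+68.5*np.cos(np.radians(t-tp))
    P,C=curve_fit(f,q[:,0],q[:,1],[88,8]);print(P,np.sqrt(np.diag(C)),(q[:,1]-f(q[:,0],*P)).round(2))
E
```

```text
T 18.55 op 0.0138 F [ 4.7  1.2 -6.1] M [ 0.01 -0.45 -0.04] pos [ 0.5301 -0.0022  0.1143]
151.75996359314217
t -9.95 needle 154.61 G 160.92 R 16.62 hub -0.5 -0.1 [-4.1 -0.7  2.5] 19.0
t -2.99 needle 156.55 G 161.00 R 17.51 hub -0.4 -0.2 [-4.8 -0.3  2.5] 19.45
t 3.99 needle 157.68 G 159.59 R 18.31 hub -0.3 -0.3 [-4.3 -1.1  0.8] 19.9
t 10.96 needle 157.78 G 157.61 R 19.07 hub -0.3 -0.4 [-3.8 -0.5 -0.1] 20.35
t 17.97 needle 156.88 G 156.57 R 19.79 hub -0.2 -0.5 [-4.6 -1.9 -1.2] 20.8
t 24.96 needle 154.79 G 155.69 R 20.66 hub -0.2 -0.6 [-6.1 -1.7 -2.2] 21.25
t 31.94 needle 151.65 G 155.10 R 21.67 hub -0.0 -0.7 [-6.3 -1.4 -2. ] 21.7
t 38.94 needle 147.54 G 154.03 R 22.83 hub 0.1 -1.0 [-7.1 -0.9 -2.6] 22.15
t 31.80 needle 151.65 G 155.02 R 21.62 hub 0.2 -1.0 [ -2.    1.9 -17. ] 22.6
t 24.94 needle 154.84 G 155.73 R 20.64 hub 0.0 -0.8 [ -2.9   1.  -18.1] 23.05
t 17.99 needle 156.77 G 156.46 R 19.87 hub -0.1 -0.6 [ -1.8   1.2 -18.4] 23.5
t 11.02 needle 157.77 G 157.54 R 19.08 hub -0.2 -0.5 [ -0.6   2.1 -18.2] 23.95
t 4.06 needle 157.64 G 159.58 R 18.36 hub -0.2 -0.3 [  0.7   2.4 -17.9] 24.4
t -2.97 needle 156.95 G 161.18 R 17.51 hub -0.3 -0.2 [  3.1   2.6 -16.8] 24.85
[89.31601825  7.49107081] [0.05653472 0.16019652] [-0.06 -0.12 -0.01  0.09  0.2   0.13 -0.03 -0.21]
[89.42725025  7.27213762] [0.06720732 0.23685116] [-0.1   0.15  0.04 -0.01 -0.18  0.11]
[89.35923908  7.42672575] [0.04225682 0.13010321] [-0.12 -0.18 -0.06  0.05  0.18  0.11 -0.04 -0.21 -0.11  0.16  0.07  0.05
 -0.11  0.21]
```

The fit puts the peak near tool tilt 7.4°. My readings drift slightly with camera tilt, though: the untouched wheel read 106.5 and then 107.2. I'll go to about 8.2°, let go, and measure that bias with the wheel standing still.

```bash
python3 - <<'E'
from h import *
import json
D=.0022
arc(-3,8.2,dy=D,step=6,probe=True)
robot.gripper_to(.044);st()
b=[]
s=needle();print('open',s[:3])
b+=arc(8.2,38,dy=D,step=10,w=50,probe=True)
b+=arc(38,-14,dy=D,step=10.4,w=50,probe=True)
json.dump(b,open('b.json','w'))
b=np.array(b);c=np.polyfit(b[:,0],b[:,1],1);print('bias',c,(b[:,1]-np.polyval(c,b[:,0])).round(2))
o,o2=json.load(open('o.json'));q=np.array(o+o2)
from scipy.optimize import curve_fit
f=lambda t,a,tp:a+68.5*np.cos(np.radians(t-tp))
y=q[:,1]-c[0]*q[:,0]
P,C=curve_fit(f,q[:,0],y,[88,8]);print(P,np.sqrt(np.diag(C)),(y-f(q[:,0],*P)).round(2))
E
```

```text
t 2.71 needle 157.64 G 160.04 R 18.19 hub -0.3 -0.2 [-4.5  0.1 -4.7] 25.25
t 8.23 needle 157.81 G 158.02 R 18.82 hub -0.3 -0.3 [-6.  -1.3 -3.3] 25.65
T 26.36 op 0.0443 F [ 0.5 -0.4  0.5] M [ 0.06 -0.07  0.02] pos [0.5461 0.001  0.1156]
open (np.float64(157.82851208102397), np.float64(158.0859020930364), np.float64(18.775219804859383))
t 18.15 needle 157.63 G 155.49 R 19.89 hub -0.3 0.0 [-1.  -0.6  0.2] 26.76
t 28.01 needle 157.38 G 153.16 R 21.06 hub -0.4 -0.3 [-0.1 -0.3 -0.7] 27.16
t 37.88 needle 156.95 G 149.44 R 22.59 hub -0.5 -0.5 [-0.   0.3 -0.1] 27.56
t 27.41 needle 157.42 G 153.45 R 20.98 hub 0.5 -1.3 [ 0.3 -0.2 -0.8] 27.97
t 17.25 needle 157.70 G 155.87 R 19.74 hub -0.1 -1.0 [ 0.4 -0.6 -1.1] 28.38
t 6.89 needle 157.81 G 158.34 R 18.63 hub -0.4 -0.9 [0.9 0.7 0. ] 28.78
t -3.50 needle 158.02 G 160.95 R 17.49 hub -0.6 -1.0 [0.2 0.6 0.4] 29.19
t -13.91 needle 158.39 G 162.48 R 16.31 hub -0.7 -1.0 [ 1.1  0.7 -0.3] 29.61
bias [-2.46812094e-02  1.58025732e+02] [ 0.05  0.04 -0.14  0.07  0.1  -0.04 -0.09  0.02]
[89.55884418  8.63997137] [0.03971414 0.12586352] [-0.12 -0.17 -0.06  0.05  0.17  0.1  -0.04 -0.2  -0.11  0.15  0.06  0.04
 -0.1   0.21]
```

The corrected peak is 8.64° and the wheel was left at 8.23°. That 0.4° is under a micrometre of plunger travel, so no regrip is needed. Now I back out and check from the top camera.

```bash
python3 - <<'E'
from h import *
arc(-14,-10,dy=.0022,w=30)
p,R=pose(-10,.12,dy=.0022);robot.move_linear(p,velocity=.1);st()
p,R=pose(0,.17);robot.move_ptp(p,R)
print(needle('pics/h.png'))
robot.goto_joints([1.248,0.417,-0.01,1.614,0.005,1.111,-0.053]);st()
a=[]
for n in('top','scene'):
    f=robot.grab_frame(n)[:,:,::-1].copy();cv2.imwrite(f'pics/i_{n}.png',f);a.append(dial(n,f))
cv2.imwrite('pics/i_dial.png',np.hstack(a))
E
```

```text
T 30.91 op 0.0439 F [-0.4 -0.9 -0.3] M [-0.01  0.19  0.02] pos [ 0.5201 -0.0044  0.1957]
(np.float64(157.8031424522508), np.float64(159.03086182970088), np.float64(19.076149597002857), np.float64(0.0805669108434633), np.float64(0.8428992107693839))
T 33.88 op 0.0443 F [-0.5 -0.5  0.5] M [-0.04  0.02  0.06] pos [ 0.1741 -0.5999  0.2245]
```

View pics/i_dial.png

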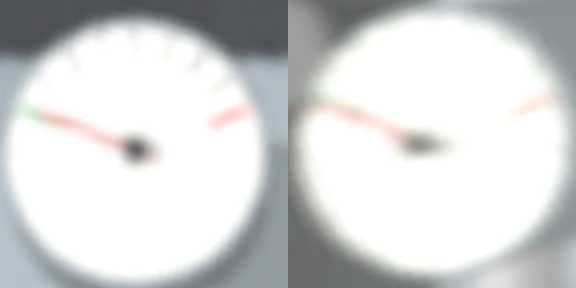

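View pics/i_top.png

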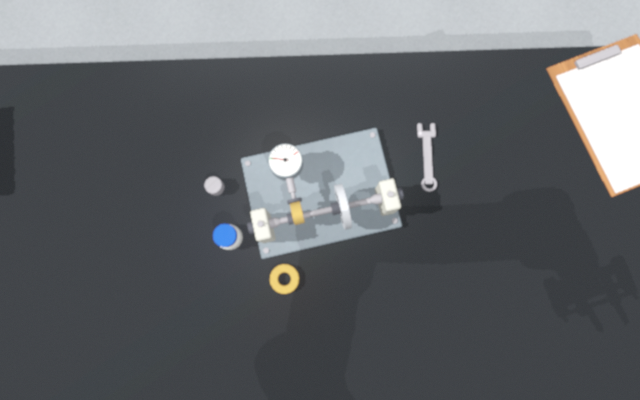

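View pics/h_f.png

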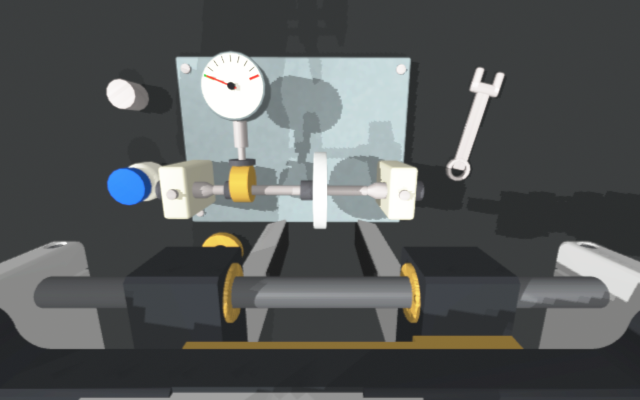

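The needle lies on the green mark in all three views. Jar (227,236), ring (284,279), weight (214,185) and wrench (428,160) are unmoved in the top view, and the arm is clear.

```bash
python3 -c "
from rig import robot
robot.sign_off(); print('ok')"
```

```text
the job is handed in; nothing more can be done
ok
```

The shaft stands at the gauge's highest reading, and I handed the job in at about 34 s. I turned it by the wheel alone in three grips. On the third I went past the high spot and came back, fitted the peak to the needle readings, turned back to it, let go and moved clear.

**Peak position:** My first fit put the peak at a tool tilt of 7.4°. The needle readings drifted slightly with the wrist camera's tilt, so I measured that with the wheel released and corrected for it. The corrected peak is 8.6°, and the wheel was left at 8.2°. That 0.4° difference changes the reading by less than 1 µm.

**Last checks:**
- **Gauge:** The needle lies on the green mark in the wrist, top and scene views.
- **Bystanders:** The jar, ring, weight and wrench look unmoved in the top view.
- **Forces:** The highest wrist force I read was about 18 N, when the turning direction was reversed.

**Disagreement:** My refined estimate of the wheel's position was about 2 mm off along the shaft. The first grip therefore pressed sideways on the wheel with about 13 N, and I corrected for it before turning.

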